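# Tilt the large work light up to 60 degrees

### The arm

A 6-joint arm with a two-finger parallel gripper is mounted at the origin on the work surface. World frame = base frame: x ahead of the robot, y to its left, z up, the work surface at z = 0. Lengths are in m, angles in rad, forces in N, time in s.
With the tool pointing down it reaches from about 0.275 to 0.725 m from the base axis. Payload 15.9 kg.
Tool frame: the origin (TCP) lies at the very end of the fingers, on their centre line; the grasp point (between the pads) lies 19 mm behind it; z points along the fingers, y is the line along which they close (so a half turn about z gives the same grasp; the last joint's range is limited). The gripper opens to 85 mm and grips with 20 to 120 N. Pads are 22 mm wide; open, the fingers measure 114 mm over their backs; the gripper's body (76 mm by 85 mm) begins 54 mm behind the grasp point. The pads swing forward as they close: fully open they stand 13 mm farther back than shut.
Start: joints at [-1.184, 0.213, -0.034, 1.323, 0, 1.571], TCP at [0.189, -0.463, 0.231] pointing down, gripper open.
Joint ranges: [-2.98, 2.98], [-0.74, 1.72], [-1.14, 1.35], [-2.1, 2.04], [-1.57, 1.44], [-3.14, 3.14]. Speed limits (rad/s): [1.89, 1.89, 2.39, 2.57, 3.14, 3.14].

### API

Orientations are given as a unit quaternion [w, x, y, z].
In Python, from workcell import ctrl gives the robot as it stands.
- The arm moves only by the shell command python3 -m crank 'ROWS' [OPENING] [FORCE]. ROWS is a JSON object of lists of equal length, an entry for each row: "translation": the shift along the tool's x, y, z in units of 25 mm (1.0 is 25 mm), a list of three; "turn": the turn about the tool's z in units of 8 degrees (1.0 is 8 degrees). A call has exactly 5 rows; each row shifts and turns the commanded pose from where the row before left it, along the tool's axes as they then stand; what a row does not reach is not made up. A row lasts 1/10 s, in which the tool goes at most 50 mm and 8.59 degrees, less where a joint would pass 70% of its speed; a pose out of reach is approached as far as the arm can. A call with a number of a shift or a turn outside -1 to 1 is refused whole. A call with a gripper value outside its range is refused whole. OPENING is the opening, from 0 (shut) to 1 (fully open), set as the call begins (- or left out, the last holds). The fingers move at their own pace and stop on an object; FORCE is the grip in N (left out, the last holds). Time passes only in rows, so rows that do not move let the fingers close, or fill a call up. It gives the time, the measured TCP pose, the force, the opening and the grip force at its end, in the units of the state.
- ctrl.observe(): the state, without advancing time (a new reading comes with each control period).
- ctrl.get_image(name): name is "scene" or "side" or "wrist"; returns the picture (400x640x3 uint8, blue, green, red); there is no depth.
- ctrl.camera_params(name): a dict with "fx", "fy", "cx", "cy" (pixels), "dist_coeffs" ([k1, k2, p1, p2, k3] as OpenCV has them; the pictures are not rectified), "world_from_camera" (4x4, takes a point from camera to world coordinates). Camera axes: x right, y down, z forward; pixel columns grow to the right and rows downward; lengths in m; the calibration is good to about 2 mm. A picture is of the moment at which its call begins: read the wrist's pose just before it. camera_params takes no time and is no camera call; for the wrist camera it gives the pose at the moment of the call.
- ctrl.hand_in(): hands the job in; it is judged then, once.
The state is a dict: "time_s": time; "q": joint angles; "qd": joint speeds; "effort": joint torques, N m; "ee_pos": TCP position; "eef_rot": TCP orientation; "force": force on the tool from outside, world axes, zero at the start; "ft_torque": the same for the moment, N m; "width": opening from 0.0 (shut) to 1.0 (fully open); "gripper_force": force on a finger pad.
Only numpy, scipy, OpenCV 4.12 (cv2) and the standard library are available. Lean on these libraries where they do the work, as an engineer would, in place of code of your own. Each camera call takes 0.05 s, during which the arm holds its last target. There are 200 camera calls.

### The job

Two folding work lights stand on the bench, both folded low. Tilt the panel of the larger one up by its handle to 60 degrees from the bench top, let go and make sure that it stays there; leave the smaller light as it is.

Things in the scene. Friction and masses are not known exactly. Their poses are not given: they have to be found in the camera images.
- panel (a joint): Tilt of the large light's panel, rad: 0 level, pi/2 upright, stop at 1.75; starts at 0.1 to 0.45. Black slab, hinge edge to free edge 118 mm, 200 mm wide, 22 mm thick, white diffuser on top, on a dark steel foot fixed to the bench. Stiff hinge, 0.7 N m of friction, more than the panel's weight (0.35 to 0.55 kg): it stays where it is left; lifting at the handle takes about 7 N.
- large_handle (a point): Centre of the large light's handle, a grey tongue straight out from the middle of the panel's free edge, in its plane: 14 mm thick along the hinge line, 24 mm high, 58 mm long. The point is 170 mm from the hinge line, 40 mm past the free edge. Pinch it from above, fingers either side along the hinge line; it can turn between the pads. -x points from hinge to handle, y along the hinge.
- large_hinge (a point): Middle of the large light's hinge line, 45 mm above the bench, fixed for the run. Axes of the foot: y level along the hinge line, z up, -x level towards the handle's side (nearer the robot). At tilt a the handle centre is 170 mm x cos a along -x and 170 mm x sin a along z from here.
- small_handle (a point): Handle centre of the small light, which is left alone: same build, folded low too, its panel 63 mm long and 110 mm wide, handle centre 105 mm from its hinge line. Either light may stand on the left, 280 mm or more apart. Axes as for large_handle.

How it is judged:
At the end, for the whole second after the job is handed in: The large light's panel, let go, stands still at 60 degrees from the bench top, within 10 degrees either way, and the small light's handle is within 15 mm of where it started (value of joint panel between 0.8727 and 1.2217 rad and velocity of joint panel between -0.03 and 0.03 rad/s and distance of small_handle from where it was at the start of the episode below 0.015 m); the robot touches nothing.
It fails at once if the small light's handle is moved by more than 15 mm (distance of small_handle from where it was at the start of the episode above 0.015 m).
It also fails if it takes over 38 s, if anything falls off the work surface, if the arm or the gripper's body presses on something with over 40 N, if the wrist force passes 120 N, or if a joint passes its speed limit or range.

## Working session

There is one attempt and no reset: what is moved stays moved. The work goes in short steps, Python scripts to look and compute and a shell command to move; the robot and the scene stay as the last step left them, time stands still between calls to the robot, and variables do not carry over. Pictures are saved under pics/ and viewed, at most 10 in all, crops included, and the job is handed in when it is done.

```bash
mkdir -p pics; ls
python3 - <<'E'
from workcell import ctrl
import cv2,numpy as np
for n in("scene","side"):
    im=ctrl.get_image(n);cv2.imwrite(f"pics/{n}0.png",im)
    p=ctrl.camera_params(n);print(n,p["fx"],p["cx"],p["cy"],p["dist_coeffs"],np.round(p["world_from_camera"],3).tolist())
s=ctrl.observe();print(s)
E
```

```text
pics
scene 432.80131030142115 315.0428313813897 197.0435429574071 [-0.06506044  0.          0.          0.          0.        ] [[-0.311, 0.776, -0.549, 1.027], [0.95, 0.253, -0.181, 0.14], [-0.001, -0.578, -0.816, 0.746], [0.0, 0.0, 0.0, 1.0]]
side 362.2556985455154 319.5482965180911 199.98445893843584 [-0.03693046  0.          0.          0.          0.        ] [[0.993, -0.1, 0.065, 0.534], [-0.117, -0.741, 0.661, -0.448], [-0.018, -0.664, -0.747, 0.57], [0.0, 0.0, 0.0, 1.0]]
{'time_s': 0.1, 'q': array([-1.18404068e+00,  2.13334611e-01, -3.49684307e-02,  1.32349135e+00,
       -9.72243667e-06,  1.57081864e+00]), 'qd': array([ 0.00199292, -0.00213596,  0.00155933, -0.00077569, -0.00157771,
        0.00154978]), 'effort': array([ 2.51843749e-04, -6.87249756e+01,  4.87805772e+01,  1.22427772e-02,
        9.42481336e-06,  2.27214088e-06]), 'ee_pos': array([ 0.18847945, -0.46279853,  0.2308629 ]), 'eef_rot': array([-4.88794574e-04,  9.81362723e-01,  1.92163879e-01, -1.00677364e-04]), 'force': array([-0.36293443, -0.32313729,  0.03362979]), 'ft_torque': array([ 0.01316117,  0.00851643, -0.01792291]), 'gripper_force': 0.0, 'width': 0.9981269809274371}
```

View pics/scene0.png

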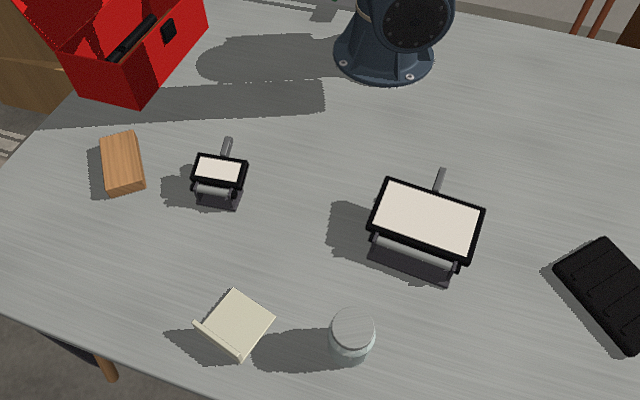

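View pics/side0.png

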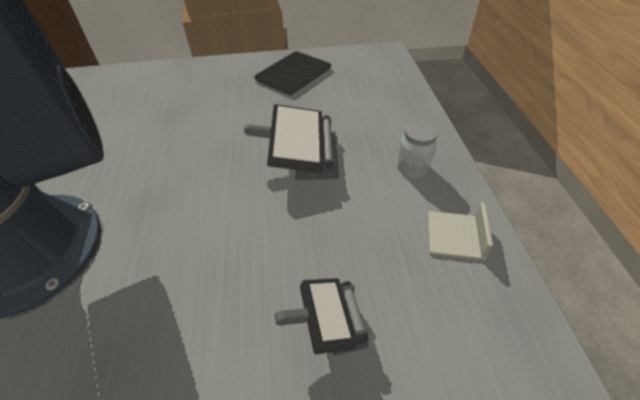

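The scene view shows the large light with its white quad at about (372-484, 181-262) and its handle at (440,168-190). The small light is at about (220,170). In the side view the large light is at about (298,135) with its handle at (246-270,131), and the small one is at (330,312). Next I'll triangulate the diffuser corners and the handle.

```bash
cat > h.py <<'E'
from workcell import ctrl
import cv2,numpy as np
def ray(n,uv,p=None):
    p=p or ctrl.camera_params(n);T=np.array(p["world_from_camera"])
    K=np.array([[p["fx"],0,p["cx"]],[0,p["fy"],p["cy"]],[0,0,1]])
    x=cv2.undistortPoints(np.float64([[uv]]),K,np.array(p["dist_coeffs"]))[0,0]
    d=T[:3,:3]@[x[0],x[1],1];return T[:3,3],d/np.linalg.norm(d)
def tri(a,b):
    (o1,d1),(o2,d2)=a,b
    t=np.linalg.lstsq(np.c_[d1,-d2],o2-o1,rcond=None)[0]
    p,q=o1+t[0]*d1,o2+t[1]*d2;return (p+q)/2,np.linalg.norm(p-q)
def quad(im,seed):
    m=(cv2.cvtColor(im,cv2.COLOR_BGR2GRAY)>190).astype(np.uint8)
    n,l=cv2.connectedComponents(m)
    c=cv2.findContours((l==l[seed[1],seed[0]]).astype(np.uint8),0,2)[0][0]
    return cv2.approxPolyN(cv2.convexHull(c),4)[0].astype(float) if hasattr(cv2,"approxPolyN") else cv2.approxPolyDP(c,6,True)[:,0]
E
python3 - <<'E'
from h import *
S=cv2.imread("pics/scene0.png");D=cv2.imread("pics/side0.png")
for nm,a,b in(("L",(430,220),(298,135)),("S",(218,170),(330,312))):
    qs,qd=quad(S,a),quad(D,b);
    def order(q):  # left pair/right pair
        return q
    print(nm,qs.tolist(),qd.tolist())
    # all-pairs: match by smallest gap per cyclic shift
    best=min((sum(tri(ray("scene",qs[i]),ray("side",r[(i+k)%4]))[1] for i in range(4)),k,f) for f,r in((0,qd),(1,qd[::-1])) for k in range(4))
    r=qd[::-1] if best[2] else qd
    print(best)
    for i in range(4):
        p,g=tri(ray("scene",qs[i]),ray("side",r[(i+best[1])%4]));print(qs[i],r[(i+best[1])%4],p.round(4),g.round(4))
for s,d in(((441.5,169),(246,130)),((436,191),(269,131))):print(tri(ray("scene",s),ray("side",d)))
# enlarged crops
v=np.vstack([cv2.resize(S[155:215,390:490],(600,360),interpolation=2)[:290],cv2.resize(D[95:145,235:335],(600,300),interpolation=2)])
cv2.imwrite("pics/c0.png",v)
E
```

```text
L [[479.0, 210.0], [466.0, 257.0], [372.0, 222.0], [389.0, 181.0]] [[639.0, 0.0], [639.0, 399.0], [0.0, 399.0], [0.0, 0.0]]
(np.float64(1.6001732546827294), 3, 0)
[479. 210.] [0. 0.] [0.3728 0.1829 0.2834] 0.5056
[466. 257.] [639.   0.] [0.9493 0.0971 0.4537] 0.2543
[372. 222.] [639. 399.] [ 0.7535 -0.1486  0.2679] 0.5344
[389. 181.] [  0. 399.] [-0.6742  0.0625 -1.1513] 0.3058
S [[241.0, 163.0], [235.0, 181.0], [194.0, 175.0], [200.0, 157.0]] [[639.0, 0.0], [639.0, 399.0], [0.0, 399.0], [0.0, 0.0]]
(np.float64(1.125141940465661), 3, 0)
[241. 163.] [0. 0.] [ 0.5202 -0.1551  0.3718] 0.4023
[235. 181.] [639.   0.] [ 0.8705 -0.0456  0.4378] 0.1242
[194. 175.] [639. 399.] [ 0.7307 -0.2988  0.2258] 0.2629
[200. 157.] [  0. 399.] [ 0.373  -0.3214  0.1087] 0.3357
(array([0.44010168, 0.20904142, 0.0832423 ]), np.float64(0.0015764943049073504))
(array([0.49007017, 0.20812467, 0.07509286]), np.float64(0.0002491049867178488))
```

View pics/c0.png

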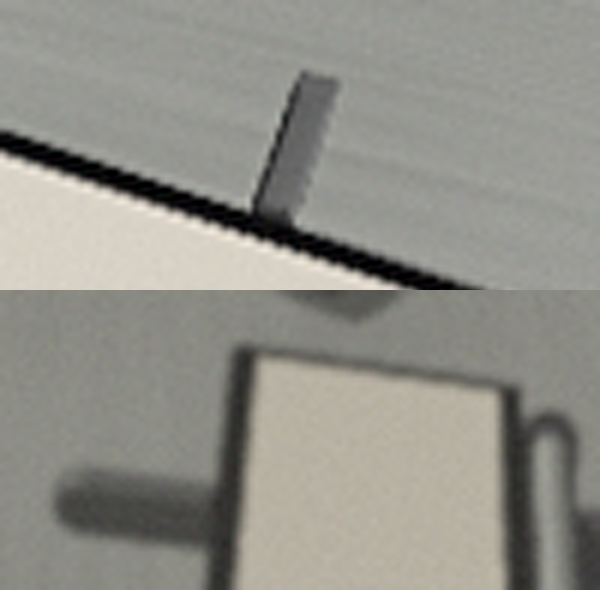

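The crop shows the handle clearly in both views: its tip is at about scene (443,168) and side (246,131). The side threshold was too high, so I'll redo the quad there.

```bash
sed -i 's/def quad(im,seed)/def quad(im,seed,th=190)/;s/>190/>th/' h.py
python3 - <<'E'
from h import *
S=cv2.imread("pics/scene0.png");D=cv2.imread("pics/side0.png")
print(D[135,298],D[200,220],D[312,330],D[60,380])
for nm,a,b in(("L",(430,220),(298,135)),("S",(218,170),(330,312))):
    qs,qd=quad(S,a),quad(D,b,165)
    best=min((sum(tri(ray("scene",qs[i]),ray("side",r[(i+k)%4]))[1] for i in range(4)),k,f) for f,r in((0,qd),(1,qd[::-1])) for k in range(4))
    r=qd[::-1] if best[2] else qd
    print(nm,best);P=[]
    for i in range(4):
        p,g=tri(ray("scene",qs[i]),ray("side",r[(i+best[1])%4]));P.append(p);print(qs[i],r[(i+best[1])%4],p.round(4),g.round(4))
    P=np.array(P)  # 0:+y handle,1:+y hinge,2:-y hinge,3:-y handle
    ya=(P[0]+P[1]-P[2]-P[3])/2;xa=(P[1]+P[2]-P[0]-P[3])/2
    print("c",P.mean(0),"w",np.linalg.norm(ya),"yaw",np.degrees(np.arctan2(-ya[0],ya[1])),"len",np.linalg.norm(xa),"xdir",xa,"tilt",np.degrees(np.arctan2(-xa[2],np.hypot(*xa[:2]))))
s=ctrl.observe();print(cv2.Rodrigues(np.eye(3))[0].T)
from scipy.spatial.transform import Rotation as R
q=s["eef_rot"];print(R.from_quat([*q[1:],q[0]]).as_matrix().round(3))
E
```

```text
[165 179 186] [134 141 141] [161 176 181] [128 134 135]
L (np.float64(0.003980614128398436), 3, 0)
[479. 210.] [278. 107.] [0.5135 0.2912 0.0803] 0.0014
[466. 257.] [317. 112.] [0.6062 0.2846 0.0604] 0.0014
[372. 222.] [319. 161.] [0.5897 0.1068 0.0642] 0.0
[389. 181.] [274. 155.] [0.4995 0.1169 0.0823] 0.0012
c [0.5522053  0.1998664  0.07179735] w 0.17667320941498624 yaw -4.941943548210877 len 0.09375283798926018 xdir [ 0.09143213 -0.00836602 -0.01896758] tilt 11.672353673416502
S (np.float64(0.007288531482824854), 2, 0)
[241. 163.] [311. 285.] [ 0.543  -0.1782  0.0741] 0.0029
[235. 181.] [334. 283.] [ 0.5803 -0.1748  0.0637] 0.0004
[194. 175.] [349. 336.] [ 0.5904 -0.2603  0.0626] 0.0027
[200. 157.] [323. 339.] [ 0.5525 -0.2639  0.0744] 0.0013
c [ 0.56655554 -0.21930021  0.06869531] w 0.08613815414357795 yaw 6.506036106774255 len 0.03934717752860521 xdir [ 0.03759452  0.00345092 -0.01108799] tilt 16.36759973495915
[[0. 0. 0.]]
[[ 0.926  0.377 -0.   ]
 [ 0.377 -0.926  0.001]
 [-0.    -0.001 -1.   ]]
```

Estimates for the large light: hinge about (0.619, 0.194, 0.045), yaw about -5°, tilt about 12°, handle centre about (0.454, 0.208, 0.081). I'll travel at the current height, diagonally in tool axes.

```bash
python3 -m crank '{"translation":[[1,-1,0],[1,-1,0],[1,-1,0],[1,-1,0],[1,-1,0]],"turn":[0,0,0,0,0]}' 1 && python3 -m crank '{"translation":[[1,-1,0],[1,-1,0],[1,-1,0],[1,-1,0],[1,-1,0]],"turn":[0,0,0,0,0]}'
```

```text
time_s: 0.6
ee_pos: [0.2573, -0.2987, 0.2311]
eef_rot: [-0.0, 0.981, 0.192, -0.0]
force: [1.3, 0.6, -0.1]
width: 1.002
gripper_force: 0.0
time_s: 1.1
ee_pos: [0.326, -0.1358, 0.2312]
eef_rot: [0.0, 0.981, 0.192, 0.0]
force: [0.8, -0.9, -0.8]
width: 1.001
gripper_force: 0.0
```

```bash
python3 -m crank '{"translation":[[1,-1,0],[1,-1,0],[1,-1,0],[1,-1,0],[1,-1,0]],"turn":[0,0,0,0,0]}' && python3 -m crank '{"translation":[[1,-1,0],[1,-1,0],[1,-1,0],[1,-1,0],[1,-1,0]],"turn":[0,0,0,0,0]}' && python3 -m crank '{"translation":[[-0.4,-0.8,0],[0,0,0],[0,0,0],[0,0,0],[0,0,0]],"turn":[0.9,0.9,0.9,0.7,0]}'
python3 - <<'E'
from h import *
p=ctrl.camera_params("wrist");cv2.imwrite("pics/w1.png",ctrl.get_image("wrist"));import pickle;pickle.dump(p,open("w1.pkl","wb"));print(ctrl.observe()["ee_pos"])
T=np.array(p["world_from_camera"]);K=np.array([[p["fx"],0,p["cx"]],[0,p["fy"],p["cy"]],[0,0,1]])
for P in((.4535,.2085,.081),(.425,.211,.087)):
    c=T[:3,:3].T@(np.array(P)-T[:3,3]);print((K@c/c[2])[:2])
E
```

```text
time_s: 1.6
ee_pos: [0.3946, 0.0272, 0.2312]
eef_rot: [0.0, 0.981, 0.192, -0.0]
force: [0.7, -1.3, -0.3]
width: 1.002
gripper_force: 0.0
time_s: 2.1
ee_pos: [0.4633, 0.1899, 0.231]
eef_rot: [-0.0, 0.981, 0.193, -0.0]
force: [0.9, -0.4, 0.4]
width: 1.001
gripper_force: 0.0
time_s: 2.6
ee_pos: [0.4739, 0.0741, 0.231]
eef_rot: [-0.053, 0.998, 0.042, -0.014]
force: [1.0, 0.3, 0.1]
width: 1.002
gripper_force: 0.0
[0.47383047 0.07538573 0.23112944]
[192.54074295 186.98531453]
[188.02398434 216.44714097]
```

View pics/w1.png

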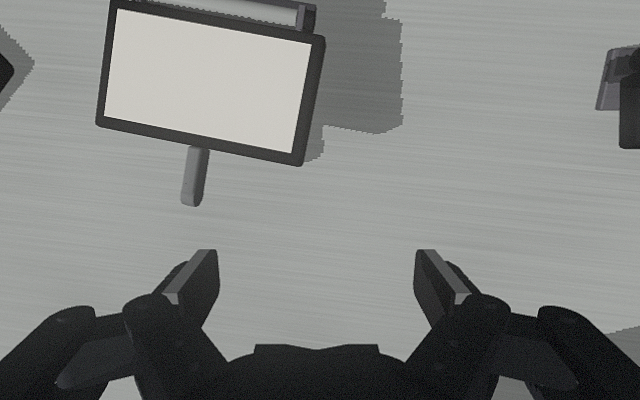

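The wrist view shows the large light at upper left, with its handle at (200,148)-(190,205). The tool has strayed: y is 0.074 instead of 0.21, and it is tilted. I'll check the joints before moving again.

```bash
python3 - <<'E'
from h import *
from scipy.spatial.transform import Rotation as R
s=ctrl.observe();q=s["eef_rot"]
print(s["q"].round(3),s["qd"].round(3),s["ee_pos"],R.from_quat([*q[1:],q[0]]).as_matrix().round(3))
E
python3 -m crank '{"translation":[[0,0,0],[0,0,0],[0,0,0],[0,0,0],[0,0,0]],"turn":[0,0,0,0,0]}'
python3 - <<'E'
from h import *
s=ctrl.observe();print(s["q"].round(3),s["qd"].round(3))
E
```

```text
[ 0.088  0.191 -0.066  1.337  0.107  3.141] [ 0.046 -0.002  0.002 -0.002  0.    -0.001] [0.47383047 0.07538573 0.23112944] [[ 0.996  0.085 -0.033]
 [ 0.088 -0.991  0.104]
 [-0.024 -0.107 -0.994]]
time_s: 3.15
ee_pos: [0.4737, 0.0771, 0.2314]
eef_rot: [-0.053, 0.997, 0.045, -0.014]
force: [0.2, 0.6, 0.3]
width: 0.999
gripper_force: 0.0
[ 0.091  0.191 -0.066  1.337  0.107  3.141] [-0.004  0.     0.     0.001  0.001  0.   ]
```

The last joint is at its limit (3.14), so I need the equivalent half-turned grasp. I'll turn back the other way by about 165°.

```bash
python3 -m crank '{"translation":[[0,0,0],[0,0,0],[0,0,0],[0,0,0],[0,0,0]],"turn":[-1,-1,-1,-1,-1]}';python3 - <<'E'
from h import *
from scipy.spatial.transform import Rotation as R
s=ctrl.observe();q=s["eef_rot"]
print(s["q"].round(3),s["qd"].round(3),s["ee_pos"],R.from_quat([*q[1:],q[0]]).as_matrix().round(3))
E
```

```text
time_s: 3.65
ee_pos: [0.4738, 0.0769, 0.2314]
eef_rot: [-0.054, 0.921, 0.386, 0.005]
force: [-0.0, -0.1, 0.2]
width: 0.993
gripper_force: 0.0
[ 0.091  0.191 -0.066  1.337  0.107  2.437] [-1.000e-03 -0.000e+00  0.000e+00 -0.000e+00  1.000e-03 -1.387e+00] [0.47377659 0.07691767 0.23143217] [[ 0.702  0.712 -0.033]
 [ 0.711 -0.696  0.104]
 [ 0.052 -0.096 -0.994]]
```

The commanded pose now carries a 6° lean along the hinge line. That is tolerable for pinching a 14 mm tongue, so I'll finish the turn (about -16 units).

```bash
python3 -m crank '{"translation":[[0,0,0],[0,0,0],[0,0,0],[0,0,0],[0,0,0]],"turn":[-1,-1,-1,-1,-1]}' >/dev/null; python3 -m crank '{"translation":[[0,0,0],[0,0,0],[0,0,0],[0,0,0],[0,0,0]],"turn":[-1,-1,-1,-1,-1]}'>/dev/null;python3 -m crank '{"translation":[[0,0,0],[0,0,0],[0,0,0],[0,0,0],[0,0,0]],"turn":[-1,-1,-1,-1,-1]}'; python3 -m crank '{"translation":[[0,0,0],[0,0,0],[0,0,0],[0,0,0],[0,0,0]],"turn":[-1,0,0,0,0]}'
cat >> h.py <<'E'
from scipy.spatial.transform import Rotation as R
def to(P):  # rows needed: grasp point to P, in tool axes, units of 25 mm
    s=ctrl.observe();q=s["eef_rot"];M=R.from_quat([*q[1:],q[0]]).as_matrix()
    g=s["ee_pos"]-.019*M[:,2];print(s["time_s"],"q",s["q"].round(2),"g",g.round(4),"units",(M.T@(np.array(P)-g)/.025).round(2),"xang",np.degrees(np.arctan2(M[1,0],M[0,0])));return M
E
python3 - <<'E'
from h import *
print(to((.4535,.2085,.19)).round(3))
E
```

```text
time_s: 5.15
ee_pos: [0.4738, 0.0769, 0.2314]
eef_rot: [-0.023, 0.126, 0.991, 0.05]
force: [-0.3, -0.4, 0.5]
width: 1.003
gripper_force: 0.0
time_s: 5.65
ee_pos: [0.4738, 0.0768, 0.2314]
eef_rot: [-0.019, 0.061, 0.997, 0.051]
force: [-0.5, 0.1, 1.0]
width: 1.0
gripper_force: 0.0
5.65 q [ 0.09  0.19 -0.07  1.34  0.11  0.21] g [0.4744 0.0748 0.2503] units [1.36 4.94 2.98] xang 173.17657500259713
[[-0.992  0.123 -0.033]
 [ 0.119  0.987  0.104]
 [ 0.045  0.099 -0.994]]
```

```bash
python3 -m crank '{"translation":[[0.27,1,0.6],[0.27,1,0.6],[0.27,1,0.6],[0.27,1,0.6],[0.27,0.95,0.6]],"turn":[-0.23,0,0,0,0]}'; python3 -m crank '{"translation":[[0,0,0],[0,0,0],[0,0,0],[0,0,0],[0,0,0]],"turn":[0,0,0,0,0]}' >/dev/null
python3 - <<'E'
from h import *
to((.4535,.2085,.085))
p=ctrl.camera_params("wrist");cv2.imwrite("pics/w2.png",ctrl.get_image("wrist"))
import pickle;pickle.dump(p,open("w2.pkl","wb"))
T=np.array(p["world_from_camera"]);K=np.array([[p["fx"],0,p["cx"]],[0,p["fy"],p["cy"]],[0,0,1]])
for P in((.4535,.2085,.081),(.425,.211,.087)):
    c=T[:3,:3].T@(np.array(P)-T[:3,3]);print((K@c/c[2])[:2])
E
```

```text
time_s: 6.15
ee_pos: [0.4493, 0.2113, 0.1703]
eef_rot: [-0.019, 0.044, 0.998, 0.051]
force: [0.1, 0.4, 0.3]
width: 1.001
gripper_force: 0.0
6.65 q [ 0.37  0.22 -0.19  1.16  0.11  0.46] g [0.4505 0.2077 0.19  ] units [-0.29 -0.38  4.17] xang 175.06141278695029
[302.76063315 211.87824644]
[302.8269169  175.17338797]
```

View pics/w2.png

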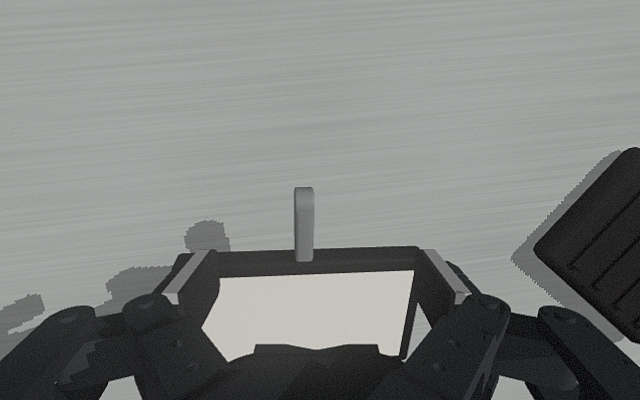

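The handle appears at columns 295-313 and rows 187-261, so its centre is at about row 224, roughly 9 mm nearer the hinge than estimated (x about 0.462). Laterally it's within 1 mm. I'll correct for that, descend and grip.

```bash
python3 -m crank '{"translation":[[-0.15,-0.1,0.86],[-0.15,-0.1,0.86],[-0.15,-0.1,0.86],[-0.15,-0.05,0.86],[0,0,0.86]],"turn":[0,0,0,0,0]}'; python3 -m crank '{"translation":[[0,0,0],[0,0,0],[0,0,0],[0,0,0],[0,0,0]],"turn":[0,0,0,0,0]}' 0 50; python3 -m crank '{"translation":[[0,0,0],[0,0,0],[0,0,0],[0,0,0],[0,0,0]],"turn":[0,0,0,0,0]}'
python3 - <<'E'
from h import *
to((.462,.2085,.082));cv2.imwrite("pics/w3.png",np.hstack([cv2.resize(ctrl.get_image(n),(400,250)) for n in("wrist","side")]))
E
```

```text
time_s: 7.2
ee_pos: [0.4607, 0.2111, 0.0617]
eef_rot: [-0.018, 0.044, 0.998, 0.051]
force: [-0.6, 0.8, -0.5]
width: 0.998
gripper_force: 0.0
time_s: 7.7
ee_pos: [0.4605, 0.2101, 0.0629]
eef_rot: [-0.018, 0.044, 0.998, 0.05]
force: [5.0, -9.1, 1.2]
width: 0.169
gripper_force: 49.5
time_s: 8.2
ee_pos: [0.4605, 0.2101, 0.0628]
eef_rot: [-0.018, 0.044, 0.998, 0.05]
force: [0.1, -10.3, 3.1]
width: 0.168
gripper_force: 48.7
8.2 q [ 0.36  0.32 -0.34  0.9   0.11  0.45] g [0.4611 0.2082 0.0816] units [-0.03  0.02 -0.01] xang 175.06131069822572
```

View pics/w3.png

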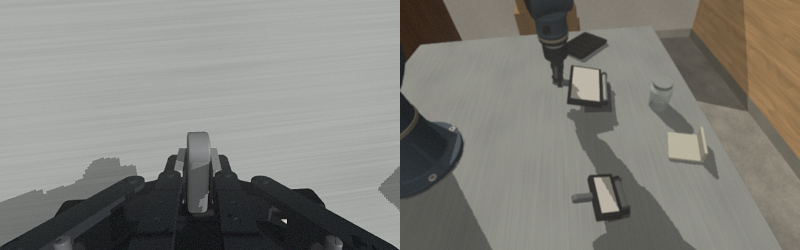

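The tongue is held between the pads (14.3 mm, 49 N). Next I'll work out the arc from 12.3° to 61° in tool units.

Run:
```python
from h import *
M=to((.462,.2085,.082));u=np.array([np.cos(np.radians(-5)),np.sin(np.radians(-5)),0])
a=np.radians(np.linspace(12.3,61,16));P=-.17*np.cos(a)[:,None]*u+.17*np.sin(a)[:,None]*np.array([0,0,1])
print((np.diff(P,axis=0)@M/.025).round(2).tolist())
```

```text
8.3 q [ 0.36  0.32 -0.34  0.9   0.11  0.45] g [0.4611 0.2082 0.0816] units [-0.03  0.02 -0.01] xang 175.0645121305983
[[-0.08, 0.04, -0.38], [-0.1, 0.04, -0.37], [-0.12, 0.04, -0.36], [-0.14, 0.04, -0.36], [-0.16, 0.03, -0.35], [-0.18, 0.03, -0.34], [-0.2, 0.03, -0.33], [-0.22, 0.03, -0.32], [-0.24, 0.03, -0.3], [-0.25, 0.03, -0.29], [-0.27, 0.03, -0.28], [-0.28, 0.03, -0.26], [-0.3, 0.02, -0.24], [-0.31, 0.02, -0.23], [-0.32, 0.02, -0.21]]
```

```bash
python3 -m crank '{"translation":[[-0.08,0.04,-0.38],[-0.10,0.04,-0.37],[-0.12,0.04,-0.36],[-0.14,0.04,-0.36],[-0.16,0.03,-0.35]],"turn":[0,0,0,0,0]}'
```

```text
time_s: 8.8
ee_pos: [0.4768, 0.2084, 0.1071]
eef_rot: [-0.019, 0.044, 0.998, 0.05]
force: [6.1, -7.5, -13.2]
width: 0.165
gripper_force: 52.2
```

Forces are small, so I'll continue.

```bash
python3 -m crank '{"translation":[[-0.18,0.03,-0.34],[-0.20,0.03,-0.33],[-0.22,0.03,-0.32],[-0.24,0.03,-0.30],[-0.25,0.03,-0.29]],"turn":[0,0,0,0,0]}'; python3 -m crank '{"translation":[[-0.27,0.03,-0.28],[-0.28,0.03,-0.26],[-0.30,0.02,-0.24],[-0.31,0.02,-0.23],[-0.32,0.02,-0.21]],"turn":[0,0,0,0,0]}'
python3 - <<'E'
from h import *
to((.545,.201,.193));cv2.imwrite("pics/w4.png",np.vstack([np.hstack([cv2.resize(ctrl.get_image(n),(400,250)) for n in("wrist","scene")]),cv2.resize(ctrl.get_image("side")[30:190,160:400],(800,320))[:, :800][:320]]))
E
```

```text
time_s: 9.3
ee_pos: [0.5056, 0.2056, 0.1452]
eef_rot: [-0.019, 0.044, 0.998, 0.049]
force: [6.4, -7.6, -18.0]
width: 0.171
gripper_force: 50.9
time_s: 9.8
ee_pos: [0.5431, 0.202, 0.1734]
eef_rot: [-0.02, 0.044, 0.998, 0.049]
force: [2.3, -7.9, -23.7]
width: 0.169
gripper_force: 49.1
9.8 q [0.3  0.4  0.07 1.24 0.11 0.39] g [0.5438 0.2001 0.1923] units [-0.04  0.04 -0.03] xang 175.03612586114033
```

View pics/w4.png

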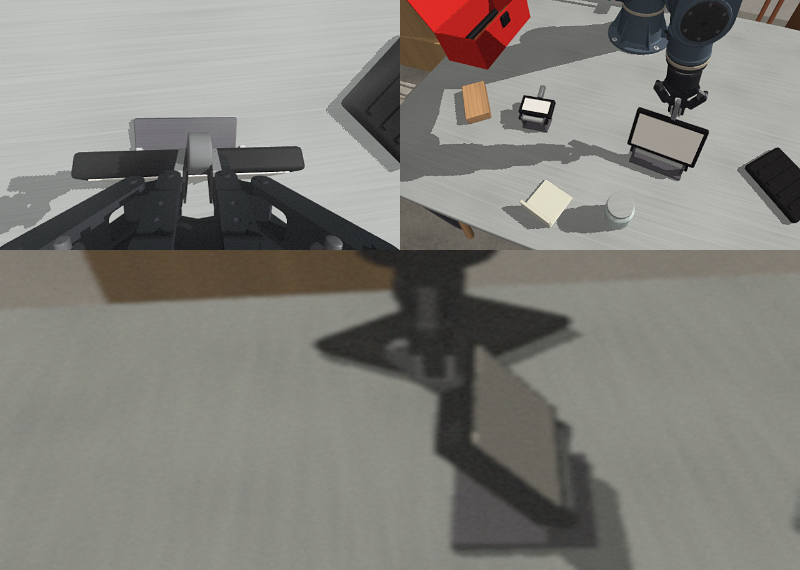

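The panel is up at roughly 60°, with the handle still between the pads. I'll release, retreat upwards and measure.

```bash
python3 -m crank '{"translation":[[0,0,0],[0,0,0],[0,0,0],[0,0,0],[0,0,0]],"turn":[0,0,0,0,0]}' 1; python3 -m crank '{"translation":[[0,0,0],[0,0,0],[0,0,-0.5],[0,0,-1],[0,0,-1]],"turn":[0,0,0,0,0]}' ; python3 -m crank '{"translation":[[1,0,-1],[1,0,-1],[1,0,-1],[1,0,-1],[1,0,-1]],"turn":[0,0,0,0,0]}'; python3 -m crank '{"translation":[[1,0,0],[1,0,0],[1,0,0],[1,0,0],[1,0,0]],"turn":[0,0,0,0,0]}'
python3 - <<'E'
from h import *
S=ctrl.get_image("scene");D=ctrl.get_image("side")
cv2.imwrite("pics/s5.png",S);cv2.imwrite("pics/d5.png",D)
o=np.vstack([cv2.resize(S[90:250,380:620],(450,300),interpolation=2),cv2.resize(D[50:210,220:460],(450,300),interpolation=2)]);cv2.imwrite("pics/w5.png",o)
E
```

```text
time_s: 10.45
ee_pos: [0.5439, 0.2042, 0.1753]
eef_rot: [-0.018, 0.043, 0.998, 0.052]
force: [-0.2, 0.2, -0.7]
width: 0.987
gripper_force: 0.0
time_s: 10.95
ee_pos: [0.5456, 0.1974, 0.2378]
eef_rot: [-0.019, 0.043, 0.998, 0.051]
force: [0.4, 0.8, 0.2]
width: 1.0
gripper_force: 0.0
time_s: 11.45
ee_pos: [0.4244, 0.195, 0.3677]
eef_rot: [-0.018, 0.044, 0.998, 0.051]
force: [1.1, -0.3, 0.1]
width: 0.999
gripper_force: 0.0
time_s: 11.95
ee_pos: [0.3001, 0.2057, 0.3719]
eef_rot: [-0.018, 0.044, 0.998, 0.052]
force: [-0.6, -0.5, 0.4]
width: 1.0
gripper_force: 0.0
```

View pics/w5.png

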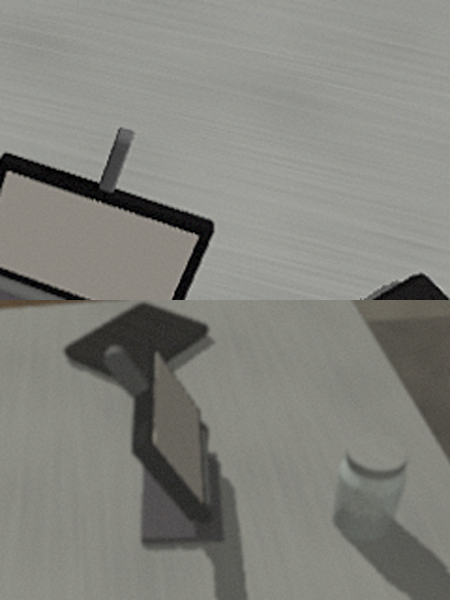

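The arm is clear and the panel stands with its handle up: tip at about scene (447,160) and side (280,78), base at about scene (437,191) and side (296,97). I'll triangulate the tilt.

Run:
```python
from h import *
S=cv2.imread("pics/scene0.png");S5=cv2.imread("pics/s5.png")
for nm,s,d in(("tip",(446.7,160.4),(280.5,78.5)),("base",(437,190.8),(296.3,97)),("+y handle corner",(487.7,214.3),(303.7,78))):
    p,g=tri(ray("scene",s),ray("side",d));h=p-np.array([.6275,.194,.045]);print(nm,p.round(4),g.round(4),"ang",np.degrees(np.arctan2(h[2],-h[0]*.996+h[1]*.087)))
m=quad(S5,(405,225),150);print(m.tolist(), S5[225,405])
# scene-only: hinge-fixed tilt, handle-side diffuser corners dropped onto the plane containing them
for uv in m:
    o,dr=ray("scene",uv)
    n=np.array([.087,.996,0]) 
    for off in(.0884,-.0884):
        t=(np.dot(n,[.6275,.194,.045])+off-o@n)/(dr@n);q=o+t*dr-np.array([.6275,.194,.045]);print(uv,off,"u",(q[0]*.996-q[1]*.087).round(4),"z",q[2].round(4))
to((.5,.2,.2))
```

```text
tip [0.527  0.2017 0.2042] 0.0023 ang 57.68443916889932
base [0.556  0.2013 0.1592] 0.0005 ang 57.84232739057288
+y handle corner [0.5764 0.2882 0.1534] 0.0053 ang 61.428926244440014Traceback (most recent call last):
  File "<stdin>", line 5, in <module>
  File "h.py", line 16, in quad
    return cv2.approxPolyN(cv2.convexHull(c),4)[0].astype(float) if hasattr(cv2,"approxPolyN") else cv2.approxPolyDP(c,6,True)[:,0]
           ~~~~~~~~~~~~~~~^^^^^^^^^^^^^^^^^^^^^
cv2.error: OpenCV(4.12.0) /io/opencv/modules/imgproc/src/approx.cpp:987: error: (-215:Assertion failed) (curve.cols == 1 && curve.rows >= nsides) || (curve.rows == 1 && curve.cols >= nsides) in function 'approxPolyN'
```

Three estimates put the tilt at about 57-60°, well inside the 50-70° band. The arm is clear, so I'll hand in.

```bash
python3 -c "
from workcell import ctrl
print(ctrl.hand_in())"
```

```text
the job is handed in; nothing more can be done
None
```

The large light's panel was tilted up and released, and it measured about 58° from the bench afterwards (target 60° ± 10°). The small light was not touched, and I handed the job in at about 12 s of the 38 s limit; no verdict came back.

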